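# Drive the stuck axle pin out of the roller bracket

### The arm

A 6-joint arm with a two-finger parallel gripper is mounted at the origin on the work surface; the furniture and walls round the work are solid. World frame = base frame: x ahead of the robot, y to its left, z up, the work surface at z = 0. Lengths are in mm, angles in rad, forces in N, time in s.
With the tool pointing down it reaches from about 350 to 725 mm from the base axis. Payload 4.3 kg.
Tool frame: the origin (TCP) lies on the centre line of the jaws, within the pads' length; the fingertips stand r.tips_ahead ahead of it and the grasp point (between the pads) is the TCP (r.tips_ahead is the distance from the TCP to the fingertips, in mm); z points along the fingers, y is the line along which they close (so a half turn about z gives the same grasp; the last joint's range is limited). The gripper opens to 85 mm and grips with 20 to 120 N. Pads are 22 mm wide; open, the fingers measure 114 mm over their backs; the gripper's body (76 mm by 85 mm) begins 54 mm behind the grasp point. The pads swing forward as they close: fully open they stand 13 mm farther back than shut.
Start: joints at [-1.451, 0.377, 0.081, 1.274, 0, 1.46], TCP at [130.983, -559.918, 250.329] pointing down, gripper open.
Joint ranges: [-2.72, 2.72], [-0.84, 1.66], [-1.02, 1.22], [-1.77, 2.12], [-1.37, 1.28], [-3.14, 3.14]. Speed limits (rad/s): [2.57, 2.57, 3.14, 3.14, 3.14, 3.14].

### API

Orientations are given as a 3x3 rotation matrix whose columns are the frame's x, y, z axes.
In Python, from station import r, capture, calibration, close_job gives the robot as it stands.
- The arm moves only by the shell command python3 -m jog 'ROWS'. ROWS is text: rows parted by semicolons, each of 7 numbers parted by spaces: the turn, a rotation vector about the tool's x, y, z in degrees, then the shift along the tool's x, y, z in mm, then the closure, from 0 (fully open) to 1 (shut). In form: rx ry rz tx ty tz jaw; .... A call has 1 to 12 rows; each row is the pose to reach, as a shift and turn from the pose commanded when the call began, along the tool's axes at that moment; what a row does not reach only later rows make up. A row lasts 1/10 s, in which the tool goes at most 50 mm and 8.59 degrees, less where a joint would pass 70% of its speed; a pose out of reach is approached as far as the arm can. A call with a gripper value outside its range is refused whole. The fingers move at their own pace and stop on an object; the grip force is fixed at half the most. Time passes only in rows, so rows that repeat a pose let the fingers close. It gives the time, the measured TCP pose, the force, the opening and the grip force at its end, in the units of the state.
- r.sense(): the state, without advancing time (a new reading comes with each control period).
- capture(name): name is "scene" or "top" or "wrist"; returns the picture (420x560x3 uint8, red, green, blue); there is no depth.
- calibration(name): a dict with "mtx" (3x3 intrinsics, pixels), "cam_to_world" (4x4, takes a point from camera to world coordinates). Camera axes: x right, y up, looking along -z (the intrinsics and any distortion apply to the point x, -y, -z); pixel columns grow to the right and rows downward; lengths in mm; the calibration is good to about 2 mm. A picture is of the moment at which its call begins: read the wrist's pose just before it. calibration takes no time and is no camera call; for the wrist camera it gives the pose at the moment of the call.
- close_job(): hands the job in; it is judged then, once.
The state is a dict: "clock": time; "qpos": joint angles; "joint_velocities": joint speeds; "joint_efforts": joint torques, N m; "tcp_pos": TCP position; "tcp_rot": TCP orientation; "force": force on the tool from outside, world axes, zero at the start; "torque": the same for the moment, N m; "gripper_width": finger opening in mm; "gripper_force": force on a finger pad.
Only numpy, scipy, OpenCV 4.12 (cv2) and the standard library are available. Lean on these libraries where they do the work, as an engineer would, in place of code of your own. Each camera call takes 0.05 s, during which the arm holds its last target. There are 200 camera calls.

### The job

The steel axle pin of the blue idler roller is stuck in its aluminium bracket. Take the orange-handled drift punch from its black rest, put its tip into the open end of the bore (the side away from the pin's head) and push the pin right out, so that it drops into the grey catch tray; the roller stays in the bracket. Then lay the punch back in its rest the way it lay before, and let go.

Things in the scene. Friction and masses are not known exactly. Their poses are not given: they have to be found in the camera images.
- bore_mouth (a point): Open end of the bore in the near cheek of the fixed aluminium bracket: a 14 mm round hole; the point is on its axis in the cheek's outer face, 70 mm above the table. x points level into the bore, the driving direction; z is up. Along x: near cheek 14 mm, roller gap 32, far cheek 14 with the same bore. Cheeks 56 mm wide, tops 92 mm above the table, screws 96.
- bore_exit (a point): Centre of the bore in the outer face of the far cheek, 60 mm from bore_mouth along x, same axes. The pin's head sits against this face at the start. A spring plunger in this cheek grips the pin: it slides under a steady push of about 6 to 11 N until its plain end leaves this face, then it falls.
- pin_center (a point): Middle of the loose steel axle pin (60 g): shank 12 mm in diameter and 52 mm long, head 20 mm in diameter and 5 mm thick, 57 mm over all. x along the pin towards the head. At the start its plain end is 8 mm inside bore_mouth; it is out after 52 mm of travel, when the punch tip is 60 mm in from bore_mouth.
- roller_center (a point): Centre of the loose blue idler roller: 48 mm in diameter, 30 mm long, 18 mm bore, lying on two cradle rods between the cheeks, x along the bore. It stays there when the pin is gone.
- tray_floor (a point): Centre of the floor of the grey catch tray fixed behind the far cheek, 7 mm above the table; axes as bore_mouth. Tray 104 mm along x, 68 mm along y over its 4 mm walls, 24 mm high, open at the top.
- punch_grip (a point): Centre of the orange handle of the loose drift punch (about 200 g): a square bar 112 mm long, 20 x 20 mm in section. x along the punch towards the steel tip, z up at the start. The centre of mass is about 8 mm ahead of this point. At the start it lies level in the rest, its axis 50 mm above the table.
- punch_tip (a point): End of the punch's steel shank, 134 mm ahead of punch_grip along x. The shank is 8 mm in diameter and 78 mm long; its last 3 mm are 6 mm in diameter.
- rest_seat (a point): Middle of the fixed black rest, 50 mm above the table, where punch_grip lies when at rest; x as the punch's x there. Two posts 14 mm thick stand 41 mm before and behind this point (68 mm free between) on a base plate 8 mm high. The handle lies on them 40 mm above the table, between ears 13 mm high, 32 mm apart. A tall drawer cabinet stands right of it: keep clear.
There are look-alikes about, which are no part of the job. Of the things that look like the part that bears rest_seat, the larger one is meant.

How it is judged:
By the outcome, as a careful person would: the job done as asked, in the order asked, and still so for the second after the job is handed in, with the robot touching nothing.
It also fails if it takes over 48 s, if anything falls off the work surface, if the arm or the gripper's body presses on something with over 40 N, if the wrist force passes 120 N, or if a joint passes its speed limit or range.

## Working session

There is one attempt and no reset: what is moved stays moved. The work goes in short steps, Python scripts to look and compute and a shell command to move; the robot and the scene stay as the last step left them, time stands still between calls to the robot, and variables do not carry over. Pictures are saved under pics/ and viewed, at most 10 in all, crops included, and the job is handed in when it is done.

```bash
mkdir -p pics; ls; python3 - <<'E'
from station import r,capture,calibration
import cv2,numpy as np
for n in("scene","top"):
    im=capture(n); cv2.imwrite(f"pics/{n}0.png",im[:,:,::-1]); c=calibration(n); print(n,np.round(c["mtx"],1).tolist(),np.round(c["cam_to_world"],3).tolist(),[k for k in c])
s=r.sense();print(s["clock"],s["tcp_pos"],np.round(s["tcp_rot"],3).tolist(),r.tips_ahead,s["gripper_width"])
E
```

```text
pics
scene [[474.4, 0.0, 276.6], [0.0, 474.4, 209.0], [0.0, 0.0, 1.0]] [[-0.707, 0.481, -0.518, -146.093], [-0.707, -0.48, 0.519, 418.69], [0.001, 0.734, 0.679, 851.983], [0.0, 0.0, 0.0, 1.0]] ['mtx', 'cam_to_world']
top [[387.5, 0.0, 281.3], [0.0, 387.5, 201.3], [0.0, 0.0, 1.0]] [[-0.013, 0.984, -0.176, 237.751], [-1.0, -0.012, 0.007, -162.714], [0.004, 0.176, 0.984, 1121.443], [0.0, 0.0, 0.0, 1.0]] ['mtx', 'cam_to_world']
0.1 [ 130.9197564  -559.33541602  249.45104707] [[0.974, 0.228, -0.0], [0.228, -0.974, 0.002], [0.0, -0.002, -1.0]] 19.0 85.55106612697827
```

View pics/scene0.png

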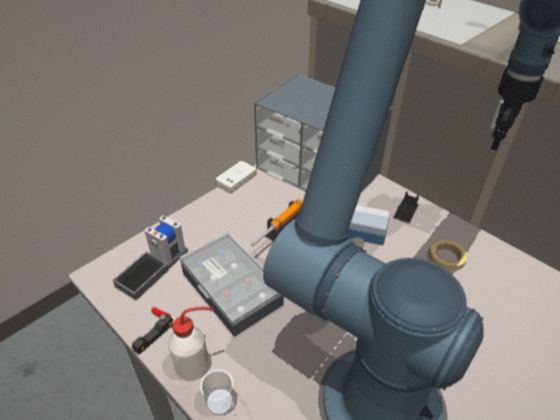

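View pics/top0.png

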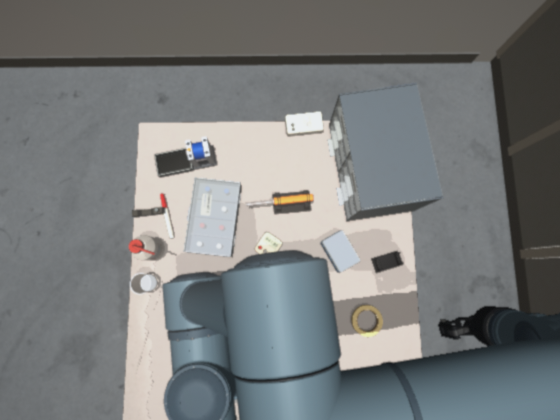

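The scene shows the orange-handled punch in the black rest (scene 288,212; top 293,199, tip toward 248,204). The bracket with the blue roller is at top (200,150), with the tray at (172,161).

Candidates:
- **Punch:** the orange handle at top (293,199). Look-alikes are the red pen (167,215) and the dark tool (148,212).
- **Rest:** the larger black rest under the punch (293,200). The small black rest at (385,262) is the look-alike.
- **Tray:** the black-floored tray touching the bracket (172,161). The glass case at (213,217) is the look-alike.

```bash
cat > h.py <<'E'
from station import r,capture,calibration
import cv2,numpy as np
def ray(c,u,v):
    d=np.linalg.inv(c["mtx"])@[u,v,1]; T=c["cam_to_world"]
    return T[:3,3],T[:3,:3]@[d[0],-d[1],-d[2]]
def onz(c,u,v,z):
    o,d=ray(c,u,v); return o+d*(z-o[2])/d[2]
def proj(c,p):
    T=c["cam_to_world"]; q=T[:3,:3].T@(np.asarray(p,float)-T[:3,3]); q=c["mtx"]@[q[0],-q[1],-q[2]]; return q[:2]/q[2]
def tri(c1,a,c2,b):
    o1,d1=ray(c1,*a);o2,d2=ray(c2,*b); t=np.linalg.lstsq(np.c_[d1,-d2],o2-o1,rcond=None)[0]
    return (o1+d1*t[0]+o2+d2*t[1])/2
def hsv(im): return cv2.cvtColor(im,cv2.COLOR_RGB2HSV)
def orange(im):
    h=hsv(im); m=cv2.inRange(h,(8,150,120),(20,255,255)); n,l,s,c=cv2.connectedComponentsWithStats(m); i=1+s[1:,4].argmax(); return (l==i).astype(np.uint8)*255
def blue(im):
    h=hsv(im); m=cv2.inRange(h,(105,170,60),(125,255,255)); n,l,s,c=cv2.connectedComponentsWithStats(m); i=1+s[1:,4].argmax(); return (l==i).astype(np.uint8)*255
def deltas(p,R=None):
    s=r.sense(); return s["tcp_rot"].T@(np.asarray(p)-s["tcp_pos"])
E
python3 - <<'E'
from h import *
im=cv2.imread("pics/top0.png")[:,:,::-1].copy(); c=calibration("top")
for n,f,z in(("or",orange,60),("bl",blue,85)):
    m=f(im); b=cv2.minAreaRect(cv2.findNonZero(m)); print(n,b,onz(c,*b[0],z).round(), [onz(c,*p,z).round().tolist() for p in cv2.boxPoints(b)])
for n,u,v,z in(("tip",248,204,50),("tray",172,161,24),("cabfront-near",346,218,200),("cabbase",338,215,0),("cabtopleft",340,95,200),("case",240,182,50),("case",228,256,50),("cheek R1",209,145,92),("cheek L1",189,149,92)): print(n,onz(c,u,v,z).round())
cs=calibration("scene"); print("cab top z",tri(c,(346,218),cs,(326,118)).round(), tri(c,(344,95),cs,(256,103)).round(),tri(c,(416,88),cs,(302,77)).round())
cv2.imwrite("pics/crop.png",cv2.resize(np.vstack([im[110:270,130:350]]),None,fx=3.6,fy=3.6,interpolation=3)[:,:,::-1][:600])
E
```

```text
or ((295.0047607421875, 196.55960083007812), (2.6315927505493164, 32.137325286865234), 85.42607879638672) [ 440. -208.   60.] [[441.0, -163.0, 60.0], [447.0, -253.0, 60.0], [439.0, -253.0, 60.0], [433.0, -164.0, 60.0]]
bl ((197.05404663085938, 149.32432556152344), (11.836727142333984, 7.562353610992432), 80.53767395019531) [572.  63.  85.] [[587.0, 76.0, 85.0], [591.0, 56.0, 85.0], [557.0, 49.0, 85.0], [553.0, 70.0, 85.0]]
tip [422. -76.  50.]
tray [557. 148.  24.]
cabfront-near [ 359. -324.  200.]
cabbase [ 395. -335.    0.]
cabtopleft [ 675. -321.  200.]
case [486. -54.  50.]
case [278. -22.  50.]
cheek R1 [582.  29.  92.]
cheek L1 [571.  84.  92.]
cab top z [ 368. -285.  313.] [ 674. -329.  206.] [ 685. -513.  211.]
```

View pics/crop.png

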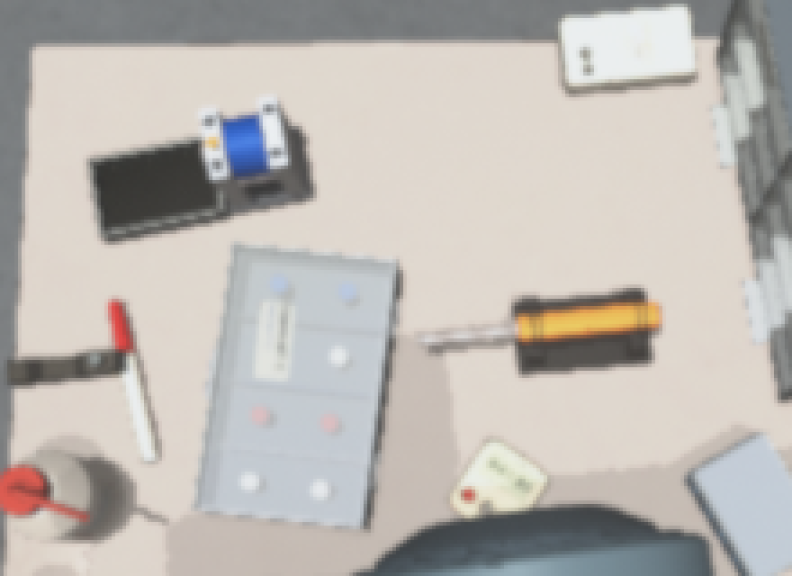

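The crop confirms it: orange handle at (590,320) lying in the larger black rest, shank pointing left to (425,340), and the bracket with tray on its left at (245,145). Next I'll find where the wrist camera sits relative to the tool.

```bash
python3 - <<'E'
from h import *
c=calibration("wrist");s=r.sense();T=c["cam_to_world"]
print(c["mtx"].round(1).tolist(),(s["tcp_rot"].T@(T[:3,3]-s["tcp_pos"])).round(1),(s["tcp_rot"].T@T[:3,:3]).round(3).tolist())
E
```

```text
[[319.2, 0.0, 279.3], [0.0, 319.2, 212.7], [0.0, 0.0, 1.0]] [  73.2   -0.5 -123.6] [[-0.001, 0.958, 0.286], [1.0, 0.001, 0.0], [-0.0, 0.286, -0.958]]
```

```bash
python3 -m jog '0 0 0 40 -60 -90 0; 0 0 -8 80 -100 -90 0; 0 0 -16 120 -140 -90 0; 0 0 -24 160 -180 -90 0; 0 0 -32 200 -220 -90 0; 0 0 -40 240 -265 -90 0; 0 0 -48 280 -270 -80 0; 0 0 -56 320 -275 -60 0; 0 0 -64 340 -275 -40 0; 0 0 -72 340 -275 -30 0; 0 0 -80 340 -275 -30 0; 0 0 -82 340 -275 -30 0'
```

```text
clock: 1.3
tcp_pos: [399.4, -213.2, 278.8]
tcp_rot: [[-0.096, 0.995, -0.003], [0.995, 0.096, 0.002], [0.002, -0.003, -1.0]]
force: [-1.1, -0.1, 0.6]
gripper_width: 85.1
gripper_force: 0.0
```

```bash
python3 - <<'E'
from h import *
c=calibration("wrist"); im=capture("wrist"); cv2.imwrite("pics/w1.png",im[:,:,::-1])
m=orange(im); b=cv2.minAreaRect(cv2.findNonZero(m)); print(b)
print(onz(c,*b[0],60).round(1),[onz(c,*p,60).round(1).tolist() for p in cv2.boxPoints(b)])
E
```

```text
((314.0, 178.5), (67.0, 18.0), 90.0)
[ 435.5 -199.5   60. ] [[421.6, -165.0, 60.0], [440.4, -163.2, 60.0], [450.3, -236.1, 60.0], [430.3, -238.0, 60.0]]
```

View pics/w1.png

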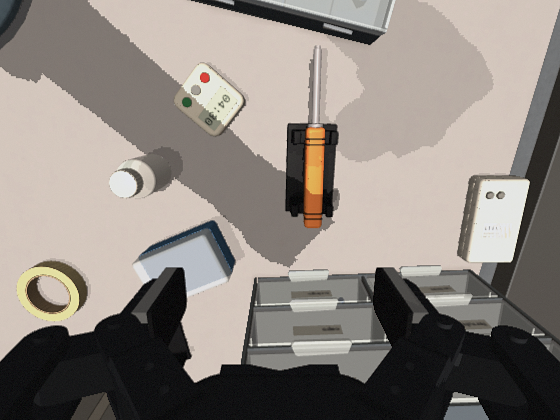

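The wrist view shows the handle from (314,128) to (313,227), the shank tip at (317,46), and the rest lying left of and under the handle.

```bash
python3 - <<'E'
from h import *
c=calibration("wrist"); im=cv2.imread("pics/w1.png")[:,:,::-1].copy()
tip=onz(c,317.5,45.5,50);base=onz(c,314,126,50);rear=onz(c,312.5,227,60)
print(tip.round(1),base.round(1),rear.round(1),np.linalg.norm(tip-rear))
u=(tip-rear)*[1,1,0];u/=np.linalg.norm(u);print("u",u,np.degrees(np.arctan2(u[1],u[0])))
g=tip-134*u; print("grip via tip",g.round(1),"via rear",(rear+56*u).round(1))
g=(g+rear+56*u)/2; g[2]=50; print(g.round(1), "proj",proj(c,g+[0,0,10]))
s=r.sense();print("delta tool",(deltas(g)).round(1),"ang tool x",np.degrees(np.arctan2(*s["tcp_rot"][1::-1,0])))
E
```

```text
[423.7 -68.4  50. ] [ 429.9 -145.7   50. ] [ 440.9 -255.7   60. ] 188.3311048853062
u [-0.09152885  0.99580243 -0.        ] 95.25156663249753
grip via tip [ 436.  -201.9   50. ] via rear [ 435.8 -199.9   60. ]
[ 435.9 -200.9   50. ] proj [314.10711661 179.11662878]
delta tool [  9.   38.  229.2] ang tool x 95.40893422183119
```

```bash
python3 -m jog '0 0 0 10 38 40 0; 0 0 0 10 38 80 0; 0 0 0 10 38 120 0; 0 0 0 10 38 160 0; 0 0 0 10 38 195 0; 0 0 0 10 38 215 0; 0 0 0 10 38 228 0; 0 0 0 10 38 228 0; 0 0 0 10 38 228 0.4; 0 0 0 10 38 228 0.65; 0 0 0 10 38 228 0.75; 0 0 0 10 38 228 1'
```

```text
clock: 2.55
tcp_pos: [437.0, -201.7, 53.1]
tcp_rot: [[-0.09, 0.996, 0.001], [0.996, 0.09, -0.001], [-0.001, 0.001, -1.0]]
force: [0.2, 0.4, -0.2]
gripper_width: 28.1
gripper_force: 0.0
```

```bash
python3 -m jog '0 0 0 0 0 0 1; 0 0 0 0 0 0 1; 0 0 0 0 0 0 1'; python3 - <<'E'
from h import *
im=capture("wrist"); cv2.imwrite("pics/w2.png",im[:,:,::-1])
E
```

```text
clock: 2.85
tcp_pos: [436.9, -201.7, 53.1]
tcp_rot: [[-0.09, 0.996, 0.001], [0.996, 0.09, -0.001], [-0.001, 0.001, -1.0]]
force: [-0.9, 0.2, 6.1]
gripper_width: 19.2
gripper_force: 59.5
```

View pics/w2.png

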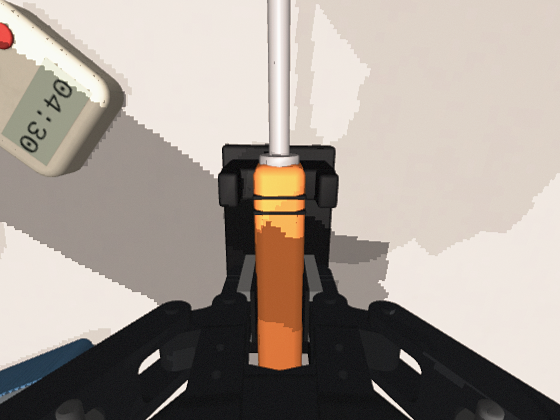

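The punch is held (19.2 mm width), with the rest visible below it around (275,190). Now lift it and go to look at the bracket.

```bash
python3 -m jog '0 0 0 0 0 -10 1; 0 0 0 0 0 -40 1; 0 0 0 0 0 -80 1; 0 0 0 0 0 -120 1; 0 0 0 30 10 -155 1; 0 0 0 70 30 -177 1; 0 0 0 110 50 -177 1; 0 0 0 150 70 -177 1; 0 0 0 190 84 -177 1; 0 0 0 225 84 -177 1; 0 0 0 225 84 -177 1; 0 0 0 225 84 -177 1'; python3 - <<'E'
from h import *
c=calibration("wrist"); im=capture("wrist"); cv2.imwrite("pics/w3.png",im[:,:,::-1]); np.savez("w3.npz",**c)
E
```

```text
clock: 4.1
tcp_pos: [499.2, 30.9, 229.2]
tcp_rot: [[-0.092, 0.996, -0.001], [0.996, 0.092, -0.001], [-0.001, -0.001, -1.0]]
force: [0.2, 0.0, -1.9]
gripper_width: 19.0
gripper_force: 59.0
```

View pics/w3.png

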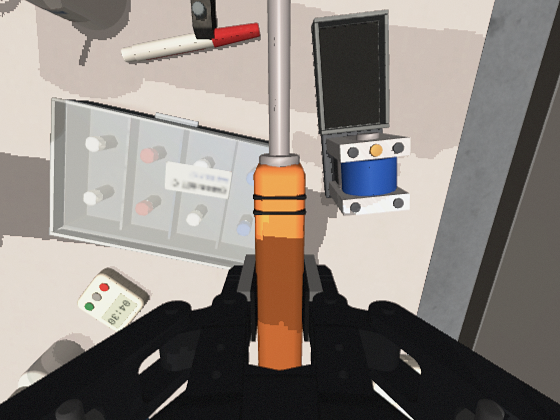

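The view shows the bracket's near cheek with screws at (356,206) and (398,203), the far cheek with screws at (353,152) and (397,149), the roller at (369,177), the pin head at (370,134), and the tray above. I'll extract the screw centres.

```bash
python3 - <<'E'
from h import *
c=np.load("w3.npz"); im=cv2.imread("pics/w3.png")[:,:,::-1].copy(); g=cv2.cvtColor(im,cv2.COLOR_RGB2GRAY)
P=[]
for u,v in((356,206),(398,203),(353,152),(397,149)):
    w=255-g[v-9:v+10,u-9:u+10].astype(float); w[w<140]=0
    n,l,s,cc=cv2.connectedComponentsWithStats((w>0).astype(np.uint8)); k=l[9,9]; print((u-9+cc[k][0],v-9+cc[k][1]),s[k][4]); P.append(onz(c,u-9+cc[k][0],v-9+cc[k][1],96))
P=np.array(P);print(P.round(1))
n=(P[0]+P[1])/2;f=(P[2]+P[3])/2;a=f-n;print("spacing",np.linalg.norm(a),"axis ang",np.degrees(np.arctan2(a[1],a[0])))
for i,j in((0,1),(2,3)):
    d=P[j]-P[i];print("cross",np.linalg.norm(d),np.degrees(np.arctan2(d[1],d[0]))+90)
print("mid",(n+f)/2)
m=blue(im);b=cv2.minAreaRect(cv2.findNonZero(m));print("blue",b)
# image-white near-cheek top corners
cv2.imwrite("pics/w3c.png",cv2.resize(im[110:240,300:430],None,fx=4.5,fy=4.5,interpolation=2)[:,:,::-1])
E
```

```text
(np.float64(354.6164383561644), np.float64(207.04109589041096)) 73
(np.float64(397.4605263157895), np.float64(202.81578947368422)) 76
(np.float64(352.32183908045977), np.float64(152.367816091954)) 87
(np.float64(397.48979591836735), np.float64(147.77551020408163)) 98
[[561.7  38.1  96. ]
 [596.6  45.   96. ]
 [552.7  82.6  96. ]
 [587.8  89.4  96. ]]
spacing 45.34393696303831 axis ang 101.34336437559442
cross 35.5777403347095 101.1404599888275
cross 35.68484029943483 101.01838217220039
mid [574.71047307  63.78712894  96.        ]
blue ((369.0372314453125, 177.5138702392578), (34.97837829589844, 55.78784942626953), 83.8844985961914)
```

View pics/w3c.png

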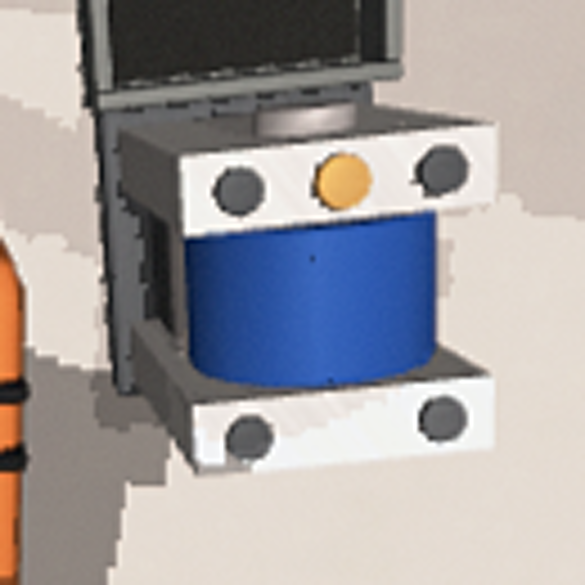

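```bash
python3 - <<'E'
from h import *
c=np.load("w3.npz"); im=cv2.imread("pics/w3.png")[:,:,::-1].copy(); g=cv2.cvtColor(im,cv2.COLOR_RGB2GRAY).astype(int)
s=r.sense();R=s["tcp_rot"];t=s["tcp_pos"]
for v in(10,40,70,100,130,148):
    row=g[v,255:310]; d=np.diff(row); k=np.where(abs(d)>25)[0]+255.5; print(v,k, end=" ")
    if len(k)>1: print("tool y at shank axis",(R.T@(onz(c,(k[0]+k[-1])/2,v,t[2]-3.1)-t)).round(2))
a=np.radians(101.15);a=np.array([np.cos(a),np.sin(a),0]);mid=np.array([574.71,63.79,70]);mouth=mid-30*a
for D in(20,): 
  T=mouth-(D+134.5)*a; T[2]=73.1; print("TCP target",T.round(1),"tool delta",(R.T@(T-t)).round(1),"tool x ang",np.degrees(np.arctan2(R[1,0],R[0,0])))
E
```

```text
10 [266.5 289.5 290.5] tool y at shank axis [110.05  -0.35   3.03]
40 [257.5 259.5 267.5 268.5 289.5 290.5] tool y at shank axis [100.67  -1.95   3.04]
70 [267.5 289.5 290.5] tool y at shank axis [90.82 -0.17  3.04]
100 [267.5 268.5 280.5 289.5] tool y at shank axis [80.48 -0.35  3.05]
130 [268.5 269.5 289.5] tool y at shank axis [69.59 -0.15  3.06]
148 [268.5 289.5] tool y at shank axis [62.78 -0.15  3.06]
TCP target [ 610.4 -117.2   73.1] tool delta [-156.6   97.4  156.2] tool x ang 95.18268408567775
```

```bash
python3 -m jog '0 0 -2 -40 25 0 1; 0 0 -4 -80 50 0 1; 0 0 -6 -120 75 0 1; 0 0 -6 -157 97.6 20 1; 0 0 -6 -157 97.6 60 1; 0 0 -6 -157 97.6 100 1; 0 0 -6 -157 97.6 130 1; 0 0 -6 -157 97.6 150 1; 0 0 -6 -157 97.6 156 1; 0 0 -6 -157 97.6 156 1; 0 0 -6 -157 97.6 156 1'; python3 - <<'E'
from h import *
c=calibration("wrist"); im=capture("wrist"); cv2.imwrite("pics/w4.png",im[:,:,::-1]); np.savez("w4.npz",**c)
c=calibration("scene"); im=capture("scene"); cv2.imwrite("pics/s4.png",cv2.resize(im[190:300,100:270],None,fx=4,fy=4,interpolation=2)[:,:,::-1])
E
```

```text
clock: 5.25
tcp_pos: [611.9, -118.3, 74.7]
tcp_rot: [[-0.193, 0.981, 0.002], [0.981, 0.193, -0.001], [-0.001, 0.002, -1.0]]
force: [-0.8, -0.6, -1.9]
gripper_width: 18.8
gripper_force: 59.2
```

View pics/w4.png

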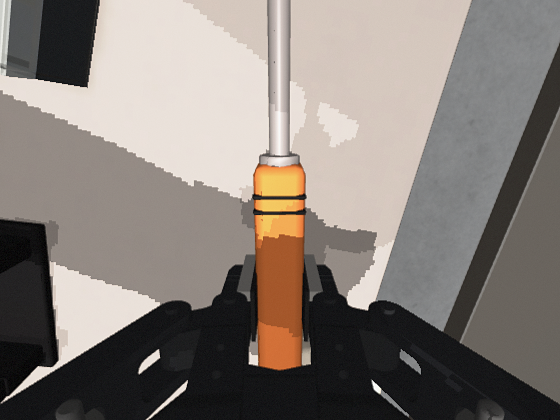

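The wrist view shows the punch level and straight in the jaws (shank at column 279). The tip is out of frame at the top. I'll average a few pose readings before aligning.

```bash
python3 - <<'E'
from h import *
L=[]
for i in range(6):
    capture("top"); s=r.sense(); L.append(np.r_[s["tcp_pos"],s["tcp_rot"][:,0],s["tcp_rot"][:,2]])
L=np.array(L);print(L.round(3)); m=L.mean(0); print(m.round(3))
R=s["tcp_rot"];T=np.array([610.4,-117.2,73.1]);print((R.T@(T-m[:3])).round(2))
E
```

```text
[[ 6.12373e+02 -1.17815e+02  7.50590e+01 -1.93000e-01  9.81000e-01
  -2.00000e-03  3.00000e-03 -1.00000e-03 -1.00000e+00]
 [ 6.12189e+02 -1.17631e+02  7.48450e+01 -1.94000e-01  9.81000e-01
  -1.00000e-03  3.00000e-03 -1.00000e-03 -1.00000e+00]
 [ 6.11945e+02 -1.17521e+02  7.45380e+01 -1.94000e-01  9.81000e-01
  -1.00000e-03  2.00000e-03 -1.00000e-03 -1.00000e+00]
 [ 6.11750e+02 -1.17384e+02  7.42810e+01 -1.94000e-01  9.81000e-01
  -1.00000e-03  2.00000e-03 -1.00000e-03 -1.00000e+00]
 [ 6.11540e+02 -1.17287e+02  7.40240e+01 -1.94000e-01  9.81000e-01
  -1.00000e-03  1.00000e-03 -0.00000e+00 -1.00000e+00]
 [ 6.11379e+02 -1.17246e+02  7.37990e+01 -1.94000e-01  9.81000e-01
  -0.00000e+00  1.00000e-03 -0.00000e+00 -1.00000e+00]]
[ 6.11863e+02 -1.17481e+02  7.44240e+01 -1.94000e-01  9.81000e-01
 -1.00000e-03  2.00000e-03 -1.00000e-03 -1.00000e+00]
[ 0.56 -1.38  1.32]
```

```bash
python3 -m jog '0 0 0 0 0 0 1; 0 0 0 0 0 0 1; 0 0 0 0 0 0 1; 0 0 0 0 0 0 1; 0 0 0 0 0 0 1; 0 0 0 0 0 0 1'; python3 - <<'E'
from h import *
s=r.sense();R=s["tcp_rot"];T=np.array([610.4,-117.2,73.1]);print((R.T@(T-s["tcp_pos"])).round(2),s["force"].round(2))
c=calibration("top");im=capture("top");b=proj(c,[580.5,34.3,70]);print("top bore/tip px",b,proj(c,[580.5+.193*20,34.3-.981*20,70]))
x,y=map(int,b);A=cv2.resize(im[y-35:y+35,x-45:x+45],None,fx=6,fy=6,interpolation=2)
c=calibration("scene");im=capture("scene");b=proj(c,[580.5,34.3,70]);print("scene",b,proj(c,[580.5+.193*20,34.3-.981*20,70]))
x2,y2=map(int,b);B=cv2.resize(im[y2-35:y2+35,x2-20:x2+44],None,fx=4,fy=4,interpolation=2);print(x,y,x2,y2)
B=cv2.copyMakeBorder(B,0,420-B.shape[0],0,0,cv2.BORDER_CONSTANT)
cv2.imwrite("pics/c5.png",np.hstack([A,B])[:,:,::-1])
E
```

```text
clock: 6.25
tcp_pos: [611.1, -117.3, 73.3]
tcp_rot: [[-0.194, 0.981, -0.0], [0.981, 0.194, -0.0], [-0.0, -0.0, -1.0]]
force: [-0.5, 0.3, -2.0]
gripper_width: 19.2
gripper_force: 59.2
[ 0.2  -0.65  0.17] [-0.49  0.25 -1.99]
top bore/tip px [208.35654613 147.96770936] [215.33671943 146.58190991]
scene [172.5426149  226.20846012] [178.39475109 221.24497848]
208 147 172 226
```

View pics/c5.png

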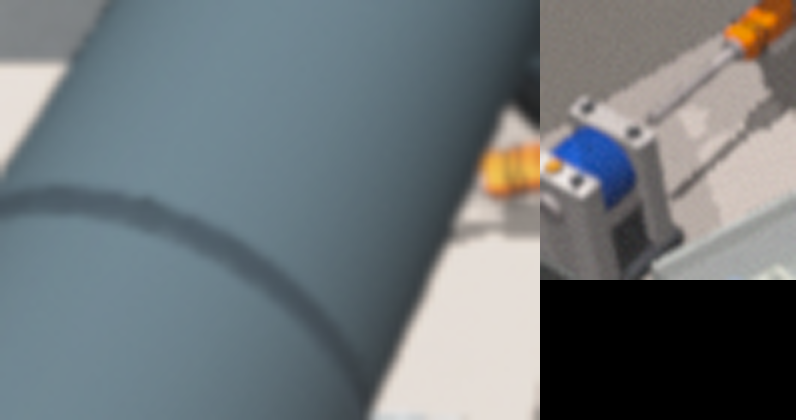

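Scene crop: the tip is at about (179.5,221.5) px, right where predicted, just before the near cheek's bore. Advance slowly.

```bash
python3 -m jog '0 0 0 5 0 0 1; 0 0 0 10 0 0 1; 0 0 0 15 0 0 1; 0 0 0 20 0 0 1; 0 0 0 23 0 0 1; 0 0 0 26 0 0 1; 0 0 0 26 0 0 1'
```

```text
clock: 7.05
tcp_pos: [605.9, -91.3, 73.3]
tcp_rot: [[-0.194, 0.981, -0.0], [0.981, 0.194, 0.0], [0.0, -0.0, -1.0]]
force: [-1.0, 1.2, -1.8]
gripper_width: 18.8
gripper_force: 59.2
```

```bash
python3 -m jog '0 0 0 2 0 0 1; 0 0 0 4 0 0 1; 0 0 0 6 0 0 1; 0 0 0 8 0 0 1; 0 0 0 10 0 0 1; 0 0 0 12 0 0 1; 0 0 0 12 0 0 1'
```

```text
clock: 7.75
tcp_pos: [605.3, -83.0, 74.3]
tcp_rot: [[-0.192, 0.981, 0.003], [0.981, 0.192, -0.006], [-0.007, 0.002, -1.0]]
force: [2.3, -7.1, -2.2]
gripper_width: 19.2
gripper_force: 59.3
```

```bash
python3 -m jog '0 0 0 3 0 0 1; 0 0 0 6 0 0 1; 0 0 0 9 0 0 1; 0 0 0 12 0 0 1; 0 0 0 15 0 0 1; 0 0 0 18 0 0 1; 0 0 0 18 0 0 1; 0 0 0 18 0 0 1'
```

```text
clock: 8.55
tcp_pos: [601.6, -65.0, 74.1]
tcp_rot: [[-0.192, 0.981, 0.003], [0.981, 0.192, -0.005], [-0.006, 0.002, -1.0]]
force: [1.7, -6.9, -0.9]
gripper_width: 19.0
gripper_force: 59.3
```

```bash
python3 -m jog '0 0 0 3 0 0 1; 0 0 0 6 0 0 1; 0 0 0 9 0 0 1; 0 0 0 12 0 0 1; 0 0 0 15 0 0 1; 0 0 0 18 0 0 1; 0 0 0 21 0 0 1; 0 0 0 23 0 0 1; 0 0 0 25 0 0 1; 0 0 0 27 0 0 1; 0 0 0 29 0 0 1; 0 0 0 29 0 0 1'
```

```text
clock: 9.75
tcp_pos: [594.4, -33.2, 73.2]
tcp_rot: [[-0.194, 0.981, -0.0], [0.981, 0.194, 0.001], [0.001, -0.0, -1.0]]
force: [0.1, 1.1, -3.0]
gripper_width: 18.6
gripper_force: 59.2
```

```bash
python3 - <<'E'
from h import *
im=capture("scene"); a=cv2.imread("pics/scene0.png")[:,:,::-1]
cv2.imwrite("pics/s6.png",cv2.resize(im[200:310,90:240],None,fx=5,fy=5,interpolation=2)[:,:,::-1])
g=lambda i:cv2.cvtColor(np.ascontiguousarray(i),cv2.COLOR_RGB2GRAY).astype(int)
d=(g(im)-g(a))>40; d=d[235:300,105:190]; n,l,s,c=cv2.connectedComponentsWithStats(d.astype(np.uint8)); print([(x[4],(y+[105,235]).round().tolist()) for x,y in zip(s[1:],c[1:]) if x[4]>5])
cc=calibration("scene"); a=np.array([-.193,.981,0]);f=np.array([574.7,63.8,0])+a*30
for k in(0,104):
  for w in(-34,34):print(proj(cc,f+a*k+w*np.array([.981,.193,0])+[0,0,24]).round())
E
```

```text
[(np.int32(113), [147.0, 262.0])]
[168. 262.]
[147. 249.]
[135. 292.]
[113. 278.]
```

View pics/s6.png

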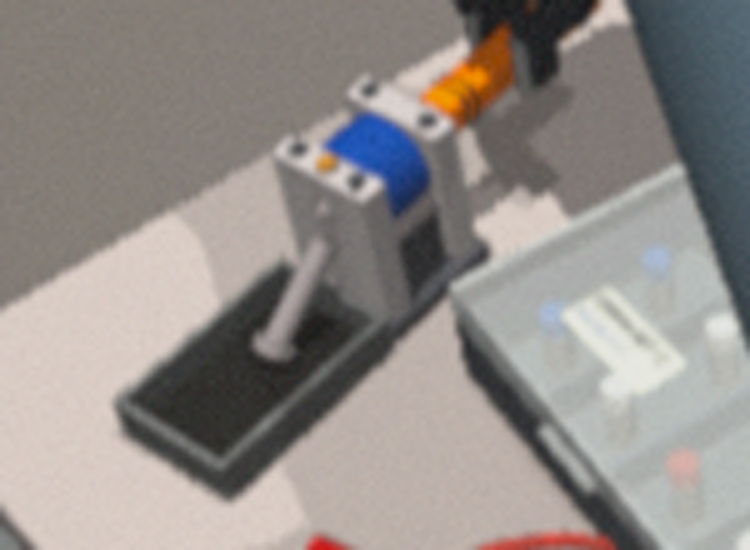

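The picture shows the pin out of the bore, its head on the tray floor at about (275,345) and the shank leaning up toward the punch tip. The roller is still in place. Retract along the axis.

```bash
python3 -m jog '0 0 0 -4 0 0 1; 0 0 0 -8 0 0 1; 0 0 0 -12 0 0 1; 0 0 0 -20 0 0 1; 0 0 0 -30 0 0 1; 0 0 0 -40 0 0 1; 0 0 0 -50 0 0 1; 0 0 0 -60 0 0 1; 0 0 0 -70 0 0 1; 0 0 0 -82 0 0 1; 0 0 0 -95 0 0 1; 0 0 0 -105 0 0 1'; python3 - <<'E'
from h import *
im=capture("scene"); a=cv2.imread("pics/scene0.png")[:,:,::-1]; s=r.sense(); print(s["tcp_pos"].round(1),s["force"].round(1))
g=lambda i:cv2.cvtColor(np.ascontiguousarray(i),cv2.COLOR_RGB2GRAY).astype(int)
d=(g(im)-g(a))>40; d=d[235:300,105:190]; n,l,st,c=cv2.connectedComponentsWithStats(d.astype(np.uint8)); print([(x.tolist(),(y+[105,235]).round().tolist(),cv2.minAreaRect(cv2.findNonZero((l==i+1).astype(np.uint8)))) for i,(x,y) in enumerate(zip(st[1:],c[1:])) if x[4]>5])
m=blue(im);m0=blue(a.copy());print("roller",cv2.moments(m)["m10"]/cv2.moments(m)["m00"],cv2.moments(m0)["m10"]/cv2.moments(m0)["m00"],(m>0).sum(),(m0>0).sum())
E
```

```text
clock: 11.0
tcp_pos: [615.3, -138.3, 73.3]
tcp_rot: [[-0.193, 0.981, 0.0], [0.981, 0.193, -0.0], [-0.0, 0.0, -1.0]]
force: [0.2, 0.1, -2.2]
gripper_width: 18.6
gripper_force: 59.2
[ 615.7 -139.8   73.4] [ 1.4 -1.9 -2.5]
[([35, 13, 15, 24, 122], [147.0, 262.0], ((44.297061920166016, 25.46176528930664), (8.053132057189941, 25.00305938720703), 32.47119140625))]
roller 166.11764705882354 166.125 153 152
```

The wrist force is free and the roller hasn't moved, but the pin still leans on the cheek in the tray. I'll take a second view from above to locate it.

```bash
python3 -m jog '0 0 0 0 0 -40 1; 0 0 0 0 0 -80 1; 0 0 0 0 0 -120 1; 0 0 2 30 -15 -157 1; 0 0 4 70 -35 -157 1; 0 0 6 110 -55 -157 1; 0 0 6 150 -75 -157 1; 0 0 6 190 -81 -157 1; 0 0 6 218 -81 -157 1; 0 0 6 218 -81 -157 1; 0 0 6 218 -81 -157 1'; python3 - <<'E'
from h import *
c=calibration("wrist"); im=capture("wrist"); cv2.imwrite("pics/w7.png",im[:,:,::-1]); np.savez("w7.npz",**c)
cs=calibration("scene"); sc=capture("scene"); cv2.imwrite("pics/s7.png",sc[:,:,::-1])
a=np.array([-.194,.981,0]);b=np.array([.981,.194,0]);mid=np.array([574.7,63.8,0])
q=np.array([proj(c,mid+a*x+b*y+[0,0,24]) for x,y in((32,-30),(32,30),(130,30),(130,-30))]);print(q.round())
g=cv2.cvtColor(im,cv2.COLOR_RGB2GRAY); M=np.zeros_like(g);cv2.fillConvexPoly(M,q.astype(int),255)
d=((g>90)&(M>0)).astype(np.uint8); n,l,st,cc=cv2.connectedComponentsWithStats(d)
for i in range(1,n):
    if st[i,4]>60: print(st[i].tolist(),cc[i].round(1),[p.round(1).tolist() for p in cv2.boxPoints(cv2.minAreaRect(cv2.findNonZero((l==i).astype(np.uint8))))])
x0,y0=q.min(0).astype(int);x1,y1=q.max(0).astype(int);print(x0,y0)
y0=max(y0-8,0)
for row in g[y0:y1+12:3,x0-4:x1+4:2]: print("".join(" .:-=+*#%@"[v*10//256] for v in row))
E
```

```text
clock: 12.15
tcp_pos: [493.2, 61.7, 230.5]
tcp_rot: [[-0.092, 0.996, 0.0], [0.996, 0.092, -0.001], [-0.001, 0.0, -1.0]]
force: [0.2, -0.5, -2.1]
gripper_width: 18.9
gripper_force: 59.5
[[326. 168.]
 [384. 162.]
 [383.  58.]
 [319.  65.]]
[319, 64, 7, 97, 133] [322.2 115.8] [[318.5, 64.0], [320.1000061035156, 63.900001525878906], [325.70001220703125, 160.0], [324.1000061035156, 160.10000610351562]]
[346, 116, 38, 49, 732] [360.1 141. ] [[343.70001220703125, 118.5], [370.8999938964844, 111.19999694824219], [384.29998779296875, 160.6999969482422], [357.1000061035156, 168.0]]
[325, 159, 25, 9, 137] [335.9 163.2] [[324.3999938964844, 161.39999389648438], [349.0, 158.89999389648438], [349.6000061035156, 164.89999389648438], [325.0, 167.39999389648438]]
319 57<stdin>:12: RuntimeWarning: overflow encountered in scalar multiply
Traceback (most recent call last):
OverflowError: Python integer 256 out of bounds for uint8
```

```bash
python3 - <<'E'
from h import *
for f,(y0,y1,x0,x1),s in(("w7",(100,186,322,392),2),("s7",(240,282,132,176),1)):
    g=cv2.cvtColor(cv2.imread(f"pics/{f}.png"),cv2.COLOR_BGR2GRAY).astype(int)
    for v in range(y0,y1,s): print(v,"".join(" .:-=+*#%@"[p*10//256] for p in g[v,x0:x1:s if s==1 else 1]))
E
```

```text
100 -.......................................................:.....:++++%##
102 -......................................................:-.....:+++*%##
104 =.......................................................:.....:+++*%##
106 =.......................................................:.....:+++*%##
108 =.......................................................:.....:+++*%##
110 +.......................................................-.....:+++*%##
112 +.......................................................:.....:+++*%##
114 +:......................................................:.....:+++*%##
116 +-............................:-+**+*++=......................:+++*%##
118 +=....................... .-+***********+=:...................:+++*%##
120 ++.......................-=++**+++++++++**=.............:.....:+++*%##
122 +=.................... .:=+++++++****++++++:............:.....:+++*%##
124 +=.................... .-++++=++******+++++-............:.....:++++%##
126 ++.................... .=+++-=++*******+=++...................:++++%##
128 ++......................-+++:==++******+==....
[... 3482 characters left out ...]
=--::::-=*%%%%
268 ::::::.:-+****+=:.......:.:----:::::-+*%%%%%
269 ::.....:-+***++=-:......::----::::::-*#%%%%%
270 ::..:..::-++*++=-:...:.::----::::::-+*#%%%%%
271 :........:-====-::..:.::----::::::-+*##%%%%%
272 ...........:::::.....::-=--::::::-=*####%%%%
273 .:..................::-==-::::::-+*######%%%
274 ..................:::===-::::::-+*########%%
275 .......:.:........::-==-::::::-+##########%%
276 .............:.::::-=--::::::-+############%
277 ................::-=--::::::=*#############%
278 :.....:........:----::::::-=*##############%
279 ...........:.::----::::::-=*%%%############%
280 ..:..........:----:::::::=*%%%%##########%%#
281 ............:----:::::::=*%%%%%%########%%%*
```

```bash
python3 - <<'E'
from h import *
w=np.load("w7.npz");s=calibration("scene");a=np.array([-.194,.981,0]);b=np.array([.981,.194,0]);m=np.array([574.7,63.8,0])
for n,p,q in(("head",(355,123),(145.5,268)),("top",(362,167),(152.8,249.5))):
    P=tri(w,p,s,q); print(n,P.round(1),"along from far face",((P-m)@a-30).round(1),"lat",((P-m)@b).round(1))
    if n=="head":H=P
    else: print("len",np.linalg.norm(P-H))
E
```

```text
head [562.6 134.3  18.2] along from far face 41.5 lat 1.8
top [571.   98.   47.1] along from far face 4.3 lat 3.0
len 47.153758897294075
```

The pin's head is on the tray floor 41 mm behind the far face, with its plain end leaning low on the cheek about 4 mm off it. It lies within the tray, so I'll leave it. I'll check the punch hasn't slipped in the jaws and fly back above the rest.

```bash
python3 -m jog '0 0 0 -40 -15 0 1; 0 0 0 -85 -30 0 1; 0 0 0 -130 -45 0 1; 0 0 0 -175 -60 0 1; 0 0 0 -220 -75 30 1; 0 0 0 -257 -80 70 1; 0 0 0 -257 -80 110 1; 0 0 0 -257 -80 135 1; 0 0 0 -257 -80 145 1; 0 0 0 -257 -80 145 1; 0 0 0 -257 -80 145 1; 0 0 0 -257 -80 145 1'; python3 - <<'E'
from h import *
for i in range(4): im=capture("wrist")
cv2.imwrite("pics/w8.png",im[:,:,::-1])
for f in("w2","w3","w7","w8"):
    m=orange(cv2.imread(f"pics/{f}.png")[:,:,::-1].copy()); y=np.where(m[:, 275:285].any(1))[0]; x=np.where(m[180:190].any(0))[0]; print(f,y.min(),x.min(),x.max())
s=r.sense();print(s["tcp_pos"].round(1),s["tcp_rot"].round(3).tolist(),deltas([436.9,-201.7,53.1]).round(2),np.degrees(np.arctan2(*s["tcp_rot"][1::-1,0])))
E
```

```text
clock: 13.45
tcp_pos: [438.4, -202.7, 87.1]
tcp_rot: [[-0.09, 0.996, 0.003], [0.996, 0.09, -0.002], [-0.002, 0.003, -1.0]]
force: [-0.2, 0.4, -1.7]
gripper_width: 19.1
gripper_force: 59.4Traceback (most recent call last):
  File "<stdin>", line 5, in <module>
    return umr_minimum(a, axis, None, out, keepdims, initial, where)
ValueError: zero-size array to reduction operation minimum which has no identity
```

```bash
python3 - <<'E'
from h import *
for f in("w2","w3","w7","w8"):
    print(f,cv2.boundingRect(cv2.findNonZero(orange(cv2.imread(f"pics/{f}.png")[:,:,::-1].copy()))))
capture("wrist");s=r.sense();print(s["tcp_pos"].round(1),deltas([436.9,-201.7,53.1]).round(2),np.degrees(np.arctan2(*s["tcp_rot"][1::-1,0])))
E
```

```text
w2 (255, 215, 50, 155)
w3 (255, 215, 49, 155)
w7 (255, 215, 49, 155)
w8 (255, 215, 50, 155)
[ 437.4 -202.    86.1] [ 0.39 -0.49 33.02] 95.19024217543534
```

```bash
python3 -m jog '0 0 0 0.4 -0.5 8 1; 0 0 0 0.4 -0.5 16 1; 0 0 0 0.4 -0.5 22 1; 0 0 0 0.4 -0.5 27 1; 0 0 0 0.4 -0.5 30 1; 0 0 0 0.4 -0.5 32 1; 0 0 0 0.4 -0.5 33 1; 0 0 0 0.4 -0.5 33 1; 0 0 0 0.4 -0.5 33 1; 0 0 0 0.4 -0.5 33 1'
```

```text
clock: 14.7
tcp_pos: [435.9, -201.3, 53.1]
tcp_rot: [[-0.09, 0.996, -0.0], [0.996, 0.09, -0.0], [-0.0, -0.0, -1.0]]
force: [-3.2, 2.3, 7.4]
gripper_width: 19.1
gripper_force: 60.8
```

```bash
python3 -m jog '0 0 0 0 0 0 0.7; 0 0 0 0 0 0 0.6; 0 0 0 0 0 0 0.4; 0 0 0 0 0 0 0.2; 0 0 0 0 0 0 0.1; 0 0 0 0 0 0 0; 0 0 0 0 0 0 0; 0 0 0 0 0 -15 0; 0 0 0 0 0 -40 0; 0 0 0 0 0 -80 0; 0 0 0 0 0 -125 0; 0 0 0 0 0 -170 0'
```

```text
clock: 15.9
tcp_pos: [435.7, -201.2, 223.7]
tcp_rot: [[-0.09, 0.996, -0.001], [0.996, 0.09, 0.0], [0.0, -0.001, -1.0]]
force: [0.5, -1.2, 0.4]
gripper_width: 85.5
gripper_force: 0.0
```

```bash
python3 -m jog '0 0 0 -12 -38 -226 0; 0 0 0 -12 -38 -226 0; 0 0 0 -12 -38 -226 0; 0 0 0 -12 -38 -226 0'; python3 - <<'E'
from h import *
capture("wrist");c=calibration("wrist"); im=capture("wrist"); cv2.imwrite("pics/w9.png",im[:,:,::-1])
c1=calibration("scene");sc=capture("scene");o=cv2.imread("pics/scene0.png")[:,:,::-1].copy()
for i in(sc,o): print("scene orange",cv2.minAreaRect(cv2.findNonZero(orange(i))))
b=cv2.minAreaRect(cv2.findNonZero(orange(im)));print("w9",b,onz(c,*b[0],60).round(1),"before 435.5 -199.5",[onz(c,*p,60).round(1).tolist() for p in cv2.boxPoints(b)])
g=cv2.cvtColor(im,cv2.COLOR_RGB2GRAY).astype(int); t=proj(c,[423.7,-68.4,50]); print("tip px expected",t); x,y=map(int,t)
for v in range(y-10,y+16,2): print(v,"".join(" .:-=+*#%@"[p*10//256] for p in g[v,x-15:x+16]))
g=lambda i:cv2.cvtColor(np.ascontiguousarray(i),cv2.COLOR_RGB2GRAY).astype(int)
d=((g(sc)-g(o))>40)[235:300,105:190]; n,l,st,cc=cv2.connectedComponentsWithStats(d.astype(np.uint8)); print("pin",[x.tolist() for x in st[1:] if x[4]>5]); print("roller",(blue(sc)>0).sum()); print(r.sense()["force"].round(1),r.sense()["clock"])
E
```

```text
clock: 16.3
tcp_pos: [403.4, -214.6, 421.4]
tcp_rot: [[-0.09, 0.996, 0.001], [0.996, 0.09, -0.0], [-0.001, 0.0, -1.0]]
force: [0.9, -0.8, -0.1]
gripper_width: 85.1
gripper_force: 0.0
scene orange ((155.0, 232.5), (1.0, 2.0), 90.0)
scene orange ((287.4825744628906, 213.21481323242188), (9.714725494384766, 37.94457244873047), 49.63546371459961)
w9 ((298.9999694824219, 155.99998474121094), (11.999998092651367, 47.99999237060547), 0.0) [ 436.1 -199.9   60. ] before 435.5 -199.5 [[430.7, -237.8, 60.0], [423.3, -165.2, 60.0], [441.2, -163.6, 60.0], [449.4, -236.1, 60.0]]
tip px expected [299.73808002  62.6531372 ]
52 %##%################****.  ..:-
54 %%%%########################***
56 #%#%#%%#%%#####################
58 #%#######%##%###%######%#%#####
60 %%%#####%#%%#%#%%###%########%%
62 %%#%##%%%%%#%###%#*#####%####%%
64 ###%%%%##%###*+#%*******##%#%#%
66 #%#%%%%%%####**#@*++#***#%%%#%#
68 %#%#%%%#%##%#**#@#++****###%%%#
70 %#%%##%###%%#-*#@**#****#%%#%%#
72 ####%%%%%%#==-*#@#+%**#*#%%%%%%
74 %%%%#%%%##%#=-*#@*+%****#%%%##%
76 %%%%%%##%%%#=-*#@*+****##%%%%%#
pin [[35, 13, 15, 24, 129]]
roller 154
[1.1 1.  0.1] 16.45
```

```bash
python3 -c "
from station import close_job
print(close_job())"
```

```text
the job is handed in; nothing more can be done
None
```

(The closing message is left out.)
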